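# Hang a bailed tin on the weighing hook

### The job

The tin stands on the worktop with its wire bail folded down flat. With the tin still standing, swing the bail upright, then lift the tin by the bail and hang it on the weighing stand's hook with the notch of the bail in the hook's trough, and let go. The hook hangs from a delicate weighing cell at a height you must find by feel: let it take the weight gently (never more than 10 N on it), keep the tin upright and leave the other things where they are.

Things in the scene. Friction and masses are not known exactly. Their poses are not given: they have to be found in the camera images.
- tin: Closed grey tinplate can, 87 mm across and 109 mm high, 0.3 to 0.65 kg with its bail. Origin at the centre of its underside, z up along its axis. The bail's hinge axis runs along the tin's y through (0, 0, 90 mm), with ears on both sides (+y and -y). At bail = 0 the bail sticks out level towards the tin's -x.
- bail_grip (a point): Point half-way between the bail's two round steel grip knobs (14 mm diameter, 64 mm over their flat outer ends, in line along the hinge axis direction), 98 mm from the hinge axis. The knobs turn freely on the bail, so pinched on their outer ends they let it swivel. The bail is 5 mm wire: arms 48 mm either side up to 28 mm from the hinge, narrowing to 23 mm either side from 60 mm on.
- bail_notch (a point): Wire centre at the notch (a small peak 6 mm wide with sloping sides, 20 mm wide at its foot) in the middle of the bail's top bar, 106 mm from the hinge axis, so 8 mm above bail_grip when the bail is upright. The bar beside the notch lies 99 mm from the hinge axis. This wire (2.5 mm radius) sits in the hook.
- bail (a joint): Angle of the bail on the tin in rad: 0 = flat, sticking out level to the tin's -x; 1.57 = upright over the tin; up to 3.0. A slightly stiff hinge (0.026 N m): it stays where it is left. A push of a few newtons along the bail tips the light tin over its foot, so the arc must give way to the force felt.
- stand: Weighing stand, fixed: dark steel base plate (x -50 to +120 mm, y -65 to +65 mm, 12 mm thick), 12 mm rod at x = +100 mm, 320 mm high, with a clamp and weighing cell (30 mm wide and high, thumbscrew to +y, behind x = +50 mm) that carries the hook. Origin on the worktop straight below the middle of the hook's trough, z up; the hook opens to -x.
- trough_foot (a point): Base plate's top, 12 mm up, straight below the hook's trough. Hook: 8 mm steel rod from the clamp along the stand's -x, dips 8 mm into a level trough (x +9 to -6 mm), ends in an upturned tip at x = -15 mm, 14 mm higher than the trough's top surface. That surface is 232 to 268 mm above the worktop: not measured, varies. The hook gives 0.25 mm per N downwards, 12 mm at most.
- stopper: Red rubber stopper, 31 mm across, 28 mm high, a bystander in front; origin at the centre of its underside.
- beaker: Small clear beaker, 47 mm across, 58 mm high, a bystander on the left; origin at the centre of its underside.
- dropper: Dropper bottle with a blue cap, 34 mm across, 88 mm high, a bystander on the right; origin at the centre of its underside.
- tape: Roll of tape lying flat, 68 mm across, 19 mm high, a bystander on the left; origin at the centre of its underside.

How it is judged (in metres and radians):
On the way, in this order (a step that is already met when the one before it is completed fails the run):
1. the bail is swung upright (within 0.25 rad) while the tin still stands on the worktop (value of joint bail between 1.32 and 1.82 rad and height (world z) of tin below 0.006 m), for 0.2 s.
2. the tin is lifted clear of the worktop by its upright bail (height (world z) of tin above 0.03 m and value of joint bail between 1.2 and 1.95 rad), for 0.2 s.
At the end, for the whole second after the job is handed in: The tin hangs free on the hook, let go, over 25 mm off the worktop, upright within 0.2 rad, under 0.05 m/s; bail at 1.2 to 1.95 rad; its notch from -10 to +12 mm in x and within 7 mm in y of the stand's origin; the hook carries over 1.5 N (contact force between tin and stand above 1.5 N and height (world z) of tin above 0.025 m and x of bail_notch in the frame of stand between -0.01 and 0.012 m and y of bail_notch in the frame of stand between -0.007 and 0.007 m and value of joint bail between 1.2 and 1.95 rad and angle between tin's own z axis and vertical below 0.2 rad and linear speed of tin below 0.05 m/s); the robot touches nothing.
It fails at once if more than 10 N between the tin (with its bail) and the weighing stand (with its hook) (contact force between tin and stand above 10 N).
It fails at once if the robot itself presses on the stand or hook with more than 10 N (contact force between any of the fingers, the arm and stand above 10 N).
It fails at once if the tin is lifted off the worktop before its bail is upright (height (world z) of tin above 0.012 m and value of joint bail below 1 rad).
It fails at once if the tin tilts by more than 0.4 rad (angle between tin's own z axis and vertical above 0.4 rad).
It fails at once if a bystander is shifted by more than 20 mm (distance of any of stopper, beaker, dropper, tape from where it was at the start of the episode above 0.02 m).
It also fails if it takes over 72 s, if anything falls off the work surface, if the arm or the gripper's body presses on something with over 40 N, if the wrist force passes 120 N, or if a joint passes its speed limit or range.

### The arm

A 6-joint arm with a two-finger parallel gripper is mounted at the origin on a cart in front of the work surface, level with it; the furniture and walls round the work are solid. World frame = base frame: x ahead of the robot, y to its left, z up, the work surface at z = 0. Lengths are in mm, angles in rad, forces in N, time in s.
With the tool pointing down it reaches from about 300 to 775 mm from the base axis. Payload 14.6 kg.
Tool frame: the origin (TCP) lies midway between the tips of the shut fingers; the grasp point (between the pads) lies 19 mm behind it; y points along the fingers, z is the direction in which the jaws open and shut, and the axes are right-handed (so a half turn about y gives the same grasp; the last joint's range is limited). The gripper opens to 94 mm and grips with 3 to 60 N. Pads are 16 mm wide; open, the fingers measure 119 mm over their backs; the gripper's body (75 mm by 177 mm) begins 78 mm behind the grasp point.
Start: joints at [1.158, 0.3, 1.521, -0, 1.321, -0.067], TCP at [186.419, 517.433, 205.446] pointing down, gripper open.
Joint ranges: [-3.03, 3.03], [-0.79, 2.21], [0.23, 2.52], [-1.04, 4.18], [0, 3.07], [-2.55, 2.55]. Speed limits (rad/s): [2.22, 2.22, 2.57, 3.14, 3.14, 3.14].

### API

Orientations are given as [roll, pitch, yaw] about the fixed x, y, z axes, in that order (R = Rz(yaw) Ry(pitch) Rx(roll)).
In Python, from cell import manip gives the robot as it stands.
- The arm moves only by the tool play_rows, never from a script. Its argument "series" is a list of rows, each a list of 3 entries, a list of its own where there are three numbers: the shift along the tool's x, y, z in m, then the turn about the tool's y in rad, then the closure, from 0 (fully open) to 1 (shut). In form: [[[dx, dy, dz], twist, grip], ...]. A call has 1 to 20 rows; each row is the pose to reach, as a shift and turn from the pose measured when the call began, along the tool's axes at that moment; what a row does not reach only later rows make up. A row lasts 1/10 s, in which the tool goes at most 50 mm and 8.59 degrees, less where a joint would pass 70% of its speed; a pose out of reach is approached as far as the arm can. A call with a gripper value outside its range is refused whole. The fingers move at their own pace and stop on an object; "squeeze" is the grip in N (left out, the last holds). Time passes only in rows, so rows that repeat a pose let the fingers close. It gives the time, the measured TCP pose, the force and the opening at its end, in the units of the state.
- manip.read_state(): the state, without advancing time (a new reading comes with each control period).
- manip.camera(name): name is "side" or "top"; returns the picture (480x640x3 uint8, red, green, blue); there is no depth.
- manip.camera_params(name): a dict with "K" (3x3 intrinsics, pixels), "rvec" (rotation vector, rad) and "tvec" (3), from world to camera coordinates, as OpenCV has them. Camera axes: x right, y down, z forward; pixel columns grow to the right and rows downward; lengths in mm; the calibration is good to about 2 mm. A picture is of the moment at which its call begins. camera_params takes no time and is no camera call.
- manip.sign_off(): hands the job in, once; it reports no verdict.
The state is a dict: "clock": time; "joints": joint angles; "qd": joint speeds; "effort": joint torques, N m; "eef_pos": TCP position; "eef_rot": TCP orientation; "wrist_force": force on the tool from outside, world axes, zero at the start; "moment": the same for the moment, N m; "finger_gap": finger opening in mm.
Only numpy, scipy, OpenCV 4.12 (cv2) and the standard library are available. Lean on these libraries where they do the work, as an engineer would, in place of code of your own. Each camera call takes 0.05 s, during which the arm holds its last target. There are 200 camera calls.

## Working session

There is one attempt and no reset: what is moved stays moved. The work goes in short steps, Python scripts to look and compute and a tool call to move; the robot and the scene stay as the last step left them, time stands still between calls to the robot, and variables do not carry over. Pictures are saved under pics/ and viewed, about 8 in all and at most 12, crops included, and the job is handed in when it is done.

Besides the shell and the picture viewer there is one more tool, called after "Emit:" in YAML: its name, and indented under it one key for each argument. play_rows: Moves the arm, as the interface text tells. Its arguments: {"type":"object","properties":{"series":{"type":"array","items":{"type":"array"}},"squeeze":{"type":"number"}},"required":["series"]}

```bash
mkdir -p pics; cat > h.py <<'E'
import numpy as np, cv2
from cell import manip
from scipy.spatial.transform import Rotation as R
def P(n):
    p=manip.camera_params(n); return np.array(p["K"],float),np.array(p["rvec"],float).ravel(),np.array(p["tvec"],float).ravel()
def proj(n,X):
    K,r,t=P(n); return cv2.projectPoints(np.array(X,float).reshape(-1,1,3),r,t,K,None)[0].reshape(-1,2)
def onz(n,uv,z):
    K,r,t=P(n); Rm=cv2.Rodrigues(r)[0]; c=-Rm.T@t; d=Rm.T@np.linalg.inv(K)@np.array([*uv,1.]); return c+d*(z-c[2])/d[2]
def snap(n,f,crop=None,s=1):
    im=manip.camera(n)[:,:,::-1]
    if crop: a,b,c,d=crop; im=im[b:d,a:c]
    im=cv2.resize(np.ascontiguousarray(im),None,fx=s,fy=s,interpolation=cv2.INTER_CUBIC); cv2.imwrite('pics/'+f,im)
E
python3 - <<'E'
from h import *
for n in('top','side'):
    snap(n,n+'1.png'); K,r,t=P(n); print(n,K[0,0],(-cv2.Rodrigues(r)[0].T@t).round())
print(manip.read_state())
E
```

```text
top 525.9128381173041 [ 404.  -14. 1254.]
side 499.146436498321 [ 201. -959.  745.]
{'clock': 0.1, 'joints': array([ 1.15841184e+00,  3.00420143e-01,  1.52151950e+00,  1.57094965e-05,
        1.32073567e+00, -6.65723091e-02]), 'qd': array([-0.00031019, -0.0005937 , -0.00101294,  0.00069852, -0.00241494,
       -0.00084695]), 'effort': array([ 2.93431374e-03, -5.32641256e+01, -3.53280759e+01,  7.10352603e-02,
        2.34626234e-02, -2.35839252e-05]), 'eef_pos': array([186.31430072, 517.2201254 , 204.94034229]), 'eef_rot': array([-1.57187557e+00,  8.72046335e-05, -3.45816124e-01]), 'wrist_force': array([-0.1084878 , -0.14249929, -0.53339361]), 'moment': array([-0.04602256, -0.01645028, -0.00936924]), 'finger_gap': 94.12651975378564}
```

View pics/top1.png

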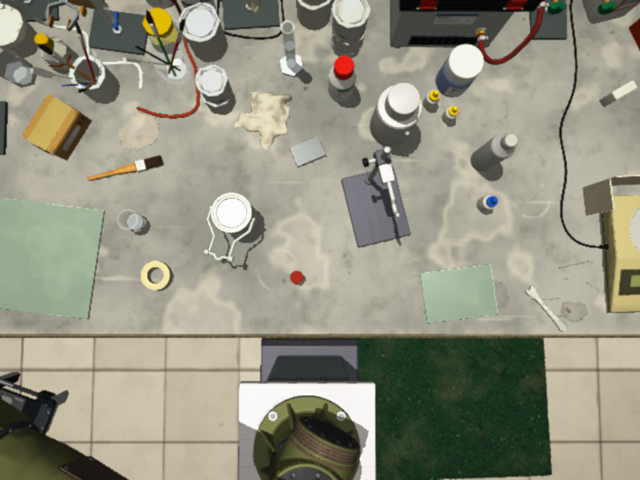

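View pics/side1.png

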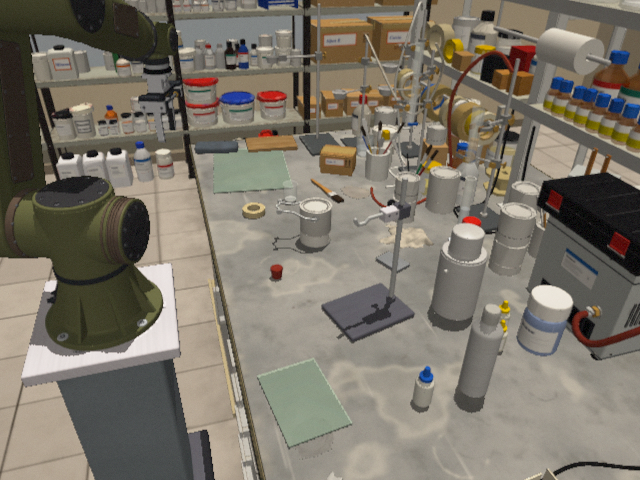

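The top view shows the tin at about (232,213) with its bail towards (225,258), the stand plate with corners near (343,180) and (409,235), and the stopper at (297,277). The side view shows the tin at (315,222) and the hook near (370,215). I'll take enlarged crops next.

```bash
python3 - <<'E'
from h import *
im=manip.camera('top')[:,:,::-1]
a=cv2.resize(np.ascontiguousarray(im[185:275,190:270]),None,fx=5,fy=5,interpolation=cv2.INTER_CUBIC)
b=cv2.resize(np.ascontiguousarray(im[145:255,335:415]),None,fx=5,fy=5,interpolation=cv2.INTER_CUBIC)
b2=np.zeros((550,400,3),np.uint8);b2[:450]=a
cv2.imwrite('pics/c1.png',np.hstack([b2,b]))
s=manip.camera('side')[:,:,::-1]
cv2.imwrite('pics/c2.png',cv2.resize(np.ascontiguousarray(s[185:345,265:425]),None,fx=3.75,fy=3.75,interpolation=cv2.INTER_CUBIC))
E
```

```text
(no output)
```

View pics/c1.png

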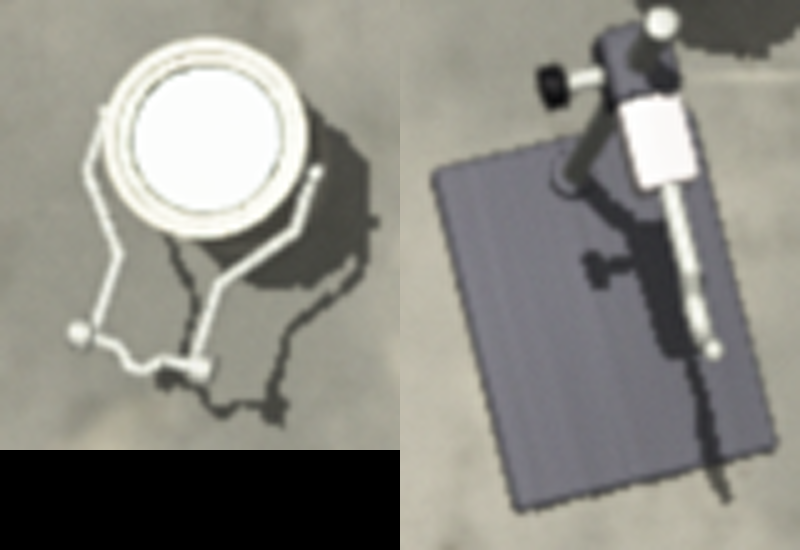

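View pics/c2.png

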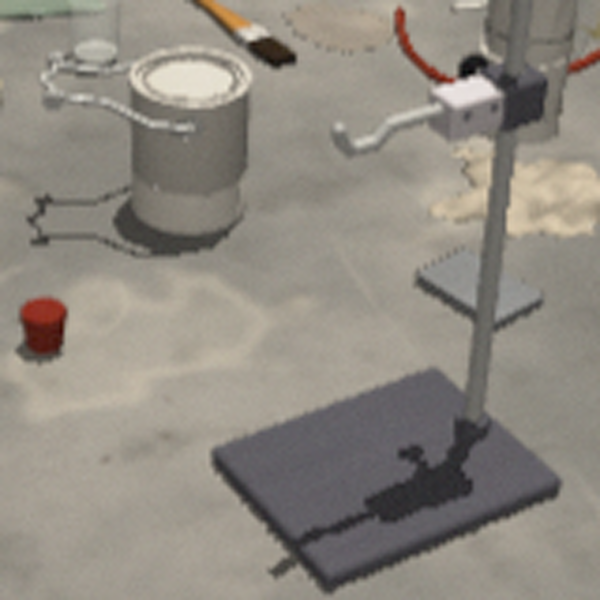

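The crops resolve the tin lid at (207,138), the knobs at (80,333) and (200,368), the plate corners, and the hook tip at (713,350) in the top crop and (343,133) in the side crop. I'll solve the poses from these.

```bash
python3 - <<'E'
from h import *
from scipy.optimize import least_squares
T=lambda x,y:(190+x/5-.4,185+y/5-.4)
Tr=lambda x,y:(335+(x-400)/5-.4,145+y/5-.4)
S=lambda x,y:(265+x/3.75-.37,185+y/3.75-.37)
def W(p,L): 
    x,y,a=p[:3];L=np.array(L,float); c,s=np.cos(a),np.sin(a)
    return np.c_[x+c*L[:,0]-s*L[:,1],y+s*L[:,0]+c*L[:,1],L[:,2]]
# tin: p=x,y,yaw, bail b
def tin(p):
    b=p[3]; g=[-98*np.cos(b),90+98*np.sin(b)]; n=[-106*np.cos(b),90+106*np.sin(b)]
    L=[[0,0,109],[g[0],26,g[1]],[g[0],-26,g[1]],[n[0],0,n[1]],[0,50,90],[0,-50,90]]
    w=W(p,L); o=np.array([T(207,138),T(80,333),T(200,368),T(138,370),T(103,112),T(317,172)])
    r=(proj('top',w)-o); r2=proj('side',w[[0]])-np.array([S(190,80)])
    return np.r_[r.ravel(),r2.ravel()]
c=onz('top',T(207,138),109)
best=min((least_squares(tin,[c[0],c[1],a,0]) for a in np.arange(-3,3.2,.7)),key=lambda r:r.cost)
print('tin',best.x.round(3),best.fun.round(1))
def st(p):
    h=p[3]
    L=[[-50,65,12],[120,65,12],[-50,-65,12],[100,0,12],[100,0,320],[-15,0,h+12]]
    w=W(p,L); o=np.array([Tr(518,512)]*1)
    # assignment: robot x = image up; robot y = image left
    ot=[Tr(518,512),Tr(435,172),Tr(775,447),Tr(570,180),Tr(660,22),Tr(713,350)]
    Ls=W(p,[[-50,65,12],[120,65,12],[120,-65,12],[-50,-65,12],[100,0,12],[-15,0,h+12],[-3,0,h]])
    os=[S(213,452),S(435,368),S(560,485),S(328,578),S(475,418),S(342,133),S(358,148)]
    return np.r_[(proj('top',w)-ot).ravel(),(proj('side',Ls)-os).ravel()]
best2=min((least_squares(st,[450,-100,a,250]) for a in np.arange(-3,3.2,.7)),key=lambda r:r.cost)
print('stand',best2.x.round(3),best2.fun.reshape(-1,2).round(1).tolist())
for n,uv,z in(('stopper',(297,277),28),('beaker',(137,225),20),('tape',(156,276),19),('dropper',(490,202),80)): print(n,onz('top',uv,z).round())
E
```

```text
tin [ 5.41020e+02  1.63936e+02 -2.82000e-01  1.80000e-01] [-0.3  0.2  0.9  0.2 -0.2 -0.1 -0.4 -0.4  0.2  0.2  0.5  0.7  0.7 -2.4]
stand [ 5.32722e+02 -1.73830e+02  2.41000e-01  2.42168e+02] [[-0.3, 0.8], [-1.1, -0.3], [1.4, 0.7], [0.3, -0.2], [0.8, 0.7], [0.2, 0.8], [-0.6, -1.9], [0.6, -1.8], [2.1, -2.2], [0.7, -0.4], [-0.2, 2.3], [-0.4, 0.1], [0.1, -0.2]]
stopper [400.  21.  28.]
beaker [522. 397.  20.]
tape [402. 351.  19.]
dropper [ 569. -415.   80.]
```

```bash
cat >> h.py <<'E'
def shift(target,yaw=None):
    s=manip.read_state(); Rm=R.from_euler('xyz',s['eef_rot']).as_matrix()
    d=Rm.T@(np.array(target,float)-s['eef_pos'])/1000
    tw=None if yaw is None else -(yaw-s['eef_rot'][2])
    return d.round(4),tw
def tinpts(x,y,a,b):
    f=lambda X,Y,Z:[x+np.cos(a)*X-np.sin(a)*Y,y+np.sin(a)*X+np.cos(a)*Y,Z]
    g=lambda r,Y:f(-r*np.cos(b),Y,90+r*np.sin(b))
    return np.array([g(98,0),g(98,27),g(98,-27),g(106,0)])
E
python3 - <<'E'
from h import *
for b in(0,.05,.1,.15,.2,.25):
    p=tinpts(541,164,-.282,b); u=proj('side',p[1:]); print(b,((u-[265-.37,185-.37])*3.75).round().tolist(), ((proj('top',p[1:])-[190-.4,185-.4])*5).round().tolist())
print(p[0]); p=tinpts(541,164,-.282,.12)[0]; print(p); print(shift([p[0],p[1],150],-.282))
E
```

```text
0 [[58.0, 75.0], [53.0, 112.0], [44.0, 93.0]] [[89.0, 339.0], [206.0, 373.0], [142.0, 373.0]]
0.05 [[58.0, 69.0], [53.0, 106.0], [44.0, 87.0]] [[87.0, 338.0], [205.0, 372.0], [140.0, 373.0]]
0.1 [[58.0, 63.0], [54.0, 100.0], [45.0, 80.0]] [[85.0, 337.0], [203.0, 371.0], [139.0, 371.0]]
0.15 [[59.0, 57.0], [54.0, 94.0], [45.0, 74.0]] [[83.0, 335.0], [202.0, 369.0], [137.0, 370.0]]
0.2 [[60.0, 51.0], [55.0, 88.0], [46.0, 67.0]] [[82.0, 333.0], [201.0, 367.0], [135.0, 367.0]]
0.25 [[61.0, 46.0], [57.0, 82.0], [48.0, 61.0]] [[80.0, 330.0], [200.0, 364.0], [134.0, 364.0]]
[449.79716619 190.42337162 114.24558801]
[447.54783757 191.07504925 101.73179631]
(array([ 0.3563,  0.0553, -0.2184]), np.float64(-0.06380028422047884))
```

Emit:
play_rows:
  series:
    - [[0.3563,0,-0.2184],-0.064,0]
    - [[0.3563,0,-0.2184],-0.064,0]
    - [[0.3563,0,-0.2184],-0.064,0]
    - [[0.3563,0,-0.2184],-0.064,0]
    - [[0.3563,0,-0.2184],-0.064,0]
    - [[0.3563,0,-0.2184],-0.064,0]
    - [[0.3563,0,-0.2184],-0.064,0]
    - [[0.3563,0,-0.2184],-0.064,0]
    - [[0.3563,0,-0.2184],-0.064,0]
    - [[0.3563,0,-0.2184],-0.064,0]
    - [[0.3563,0.055,-0.2184],-0.064,0]
    - [[0.3563,0.055,-0.2184],-0.064,0]
    - [[0.3563,0.055,-0.2184],-0.064,0]
    - [[0.3563,0.055,-0.2184],-0.064,0]
    - [[0.3563,0.055,-0.2184],-0.064,0]
  squeeze: 25

```text
clock: 1.7
eef_pos: [448.0, 191.6, 151.9]
eef_rot: [-1.57, -0.002, -0.281]
wrist_force: [0.1, 0.7, 1.0]
finger_gap: 93.7
```

```bash
python3 - <<'E'
from h import *
s=manip.read_state(); print(s['eef_pos'],s['eef_rot'],s['wrist_force'])
snap('side','d1.png',(255,150,355,270),5)
im=manip.camera('side')
E
```

```text
[448.03894187 191.60470628 151.94062984] [-1.57007159 -0.00187911 -0.28124728] [0.06929286 0.6947399  0.98517123]
```

View pics/d1.png

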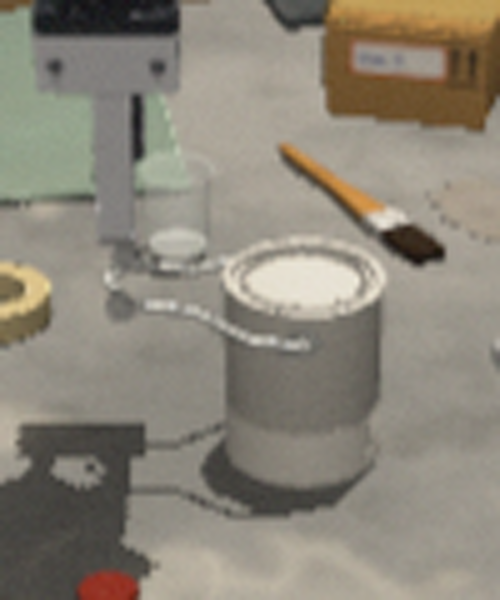

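The near knob is at crop (122,305), which matches the prediction for bail ≈ 0.11, and the fingers are straight above. I'm descending to grasp.

Emit:
play_rows:
  series:
    - [[0,0.03,-0.0005],0,0]
    - [[0,0.06,-0.0005],0,0]
    - [[0,0.07,-0.0005],0,0]
    - [[0,0.07,-0.0005],0,0]
    - [[0,0.07,-0.0005],0,0.1]
    - [[0,0.07,-0.0005],0,0.2]
    - [[0,0.07,-0.0005],0,0.25]
    - [[0,0.07,-0.0005],0,0.27]
    - [[0,0.07,-0.0005],0,0.29]
    - [[0,0.07,-0.0005],0,0.3]
  squeeze: 10

```text
clock: 2.8
eef_pos: [447.9, 190.9, 81.5]
eef_rot: [-1.57, -0.001, -0.281]
wrist_force: [0.5, -0.4, -0.3]
finger_gap: 66.1
```

```bash
python3 - <<'E'
from h import *
s=manip.read_state(); print(s['eef_pos'],s['eef_rot'],s['wrist_force'],s['finger_gap'])
E
```

```text
[447.86808475 190.91468536  81.54429691] [-1.57033688e+00 -1.47540657e-03 -2.81462939e-01] [ 0.49575139 -0.38089144 -0.26411603] 66.12149255324815
```

Emit:
play_rows:
  series:
    - [[0,0,0],0,0.31]
    - [[0,0,0],0,0.32]
    - [[0,0,0],0,0.33]
    - [[0,0,0],0,0.34]
    - [[0,0,0],0,0.36]
    - [[0,0,0],0,0.4]
    - [[0,0,0],0,0.4]
    - [[0,0,0],0,0.4]
  squeeze: 20

```text
clock: 3.6
eef_pos: [447.9, 190.9, 81.5]
eef_rot: [-1.57, -0.001, -0.281]
wrist_force: [0.0, 0.5, -0.8]
finger_gap: 63.7
```

```bash
python3 - <<'E'
from h import *
s=manip.read_state(); print(s['eef_pos'],s['wrist_force'],s['moment'],s['finger_gap'])
# arc waypoints relative, tool x (radial +), y down
b0=.11
for b in np.r_[np.arange(.11,1.55,.12),1.57]: print(round(b,2),(98*(np.cos(b0)-np.cos(b))).round(1),(-98*(np.sin(b)-np.sin(b0))).round(1))
snap('side','d2.png',(255,150,355,270),5)
E
```

```text
[447.8718041  190.91170666  81.53215046] [ 0.00380512  0.46925102 -0.7720399 ] [ 0.09376224 -0.01124589 -0.03830031] 63.70016564022052
0.11 0.0 -0.0
0.23 2.0 -11.6
0.35 5.3 -22.8
0.47 10.0 -33.6
0.59 16.0 -43.8
0.71 23.1 -53.1
0.83 31.3 -61.6
0.95 40.4 -69.0
1.07 50.4 -75.2
1.19 61.0 -80.2
1.31 72.1 -83.9
1.43 83.7 -86.3
1.57 97.3 -87.2
```

View pics/d2.png

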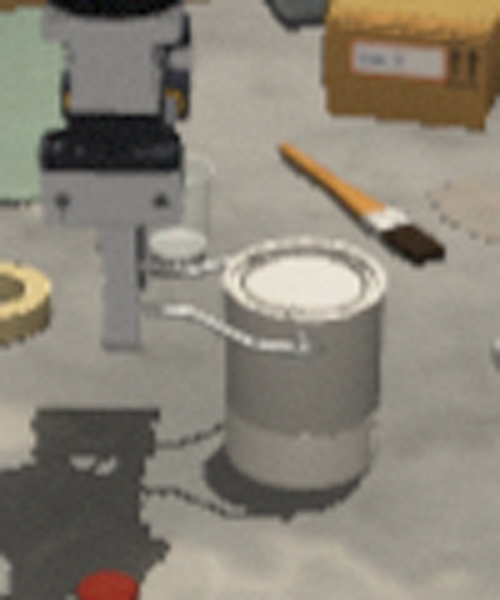

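Gripped at 63.7 mm, and the tin is undisturbed. I'll swing the bail in short sections and watch the force.

Emit:
play_rows:
  series:
    - [[0.0008,-0.006,0],0,0.4]
    - [[0.002,-0.0116,0],0,0.4]
    - [[0.0035,-0.017,0],0,0.4]
    - [[0.0053,-0.0228,0],0,0.4]
    - [[0.0075,-0.028,0],0,0.4]
    - [[0.01,-0.0336,0],0,0.4]
    - [[0.01,-0.0336,0],0,0.4]
    - [[0.01,-0.0336,0],0,0.4]

```text
clock: 4.45
eef_pos: [457.4, 188.1, 115.1]
eef_rot: [-1.57, -0.002, -0.282]
wrist_force: [1.1, -1.7, -1.1]
finger_gap: 63.5
```

```bash
cat > q.py <<'E'
from h import *
s=manip.read_state();p=R.from_euler('xyz',s['eef_rot']).as_matrix().T
print(s['eef_pos'].round(1),s['finger_gap'],'tool F',(p@s['wrist_force']).round(2),'M',s['moment'].round(3))
E
python3 q.py
```

```text
[457.4 188.1 115.1] 63.486457696699915 tool F [ 1.52  1.07 -1.29] M [-0.167 -0.242 -0.002]
```

Emit:
play_rows:
  series:
    - [[0.004,-0.005,0],0,0.4]
    - [[0.007,-0.0102,0],0,0.4]
    - [[0.0105,-0.015,0],0,0.4]
    - [[0.0143,-0.0195,0],0,0.4]
    - [[0.018,-0.024,0],0,0.4]
    - [[0.0225,-0.028,0],0,0.4]
    - [[0.0225,-0.028,0],0,0.4]
    - [[0.0225,-0.028,0],0,0.4]

```text
clock: 5.25
eef_pos: [479.0, 181.8, 143.1]
eef_rot: [-1.57, -0.001, -0.282]
wrist_force: [1.9, -1.2, -1.5]
finger_gap: 63.5
```

```bash
python3 q.py
```

```text
[479.  181.8 143.1] 63.46876363156583 tool F [ 2.15  1.5  -0.64] M [-0.168 -0.196 -0.029]
```

Emit:
play_rows:
  series:
    - [[0.0007,0.0008,0],0,0.4]
    - [[0.0014,0.0015,0],0,0.4]
    - [[0.0014,0.0015,0],0,0.4]

```text
clock: 5.55
eef_pos: [480.0, 181.6, 141.7]
eef_rot: [-1.57, -0.001, -0.282]
wrist_force: [-3.4, 0.5, 3.5]
finger_gap: 63.5
```

```bash
python3 q.py; python3 -c "
from h import *
snap('side','d3.png',(255,150,355,270),5)"
```

```text
[480.  181.6 141.7] 63.527807879536184 tool F [-3.43 -3.49 -0.47] M [ 0.047  0.65  -0.061]
```

View pics/d3.png

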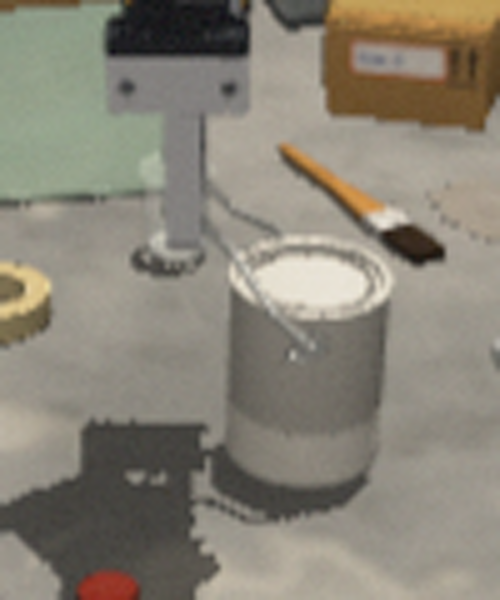

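The tin is still standing with its lid at (315,283), and the bail is at about 0.8 rad. The force changed sign, so the true radius lies in between. I'll back out about 1.2 mm and carry on.

Emit:
play_rows:
  series:
    - [[-0.0008,-0.0009,0],0,0.4]
    - [[0.0035,-0.0048,0],0,0.4]
    - [[0.0083,-0.0083,0],0,0.4]
    - [[0.0132,-0.0116,0],0,0.4]
    - [[0.0183,-0.0145,0],0,0.4]
    - [[0.0183,-0.0145,0],0,0.4]
    - [[0.0183,-0.0145,0],0,0.4]

```text
clock: 6.3
eef_pos: [497.7, 176.4, 156.1]
eef_rot: [-1.57, -0.001, -0.282]
wrist_force: [1.2, -0.9, -2.0]
finger_gap: 63.2
```

```bash
python3 q.py
```

```text
[497.7 176.4 156.1] 63.233084186963175 tool F [ 1.44  1.96 -0.5 ] M [-0.17  -0.133 -0.06 ]
```

Emit:
play_rows:
  series:
    - [[0.0053,-0.0025,0],0,0.4]
    - [[0.0108,-0.0046,0],0,0.4]
    - [[0.0163,-0.0066,0],0,0.4]
    - [[0.022,-0.0083,0],0,0.4]
    - [[0.022,-0.0083,0],0,0.4]
    - [[0.022,-0.0083,0],0,0.4]

```text
clock: 6.9
eef_pos: [518.9, 170.2, 164.4]
eef_rot: [-1.57, -0.001, -0.282]
wrist_force: [0.5, -1.4, -1.9]
finger_gap: 63.8
```

```bash
python3 q.py
```

```text
[518.9 170.2 164.4] 63.7733634100264 tool F [ 0.89  1.94 -1.18] M [-0.111 -0.135 -0.009]
```

Emit:
play_rows:
  series:
    - [[0.005,-0.0012,0],0,0.4]
    - [[0.01,-0.002,0],0,0.4]
    - [[0.015,-0.0026,0],0,0.4]
    - [[0.02,-0.003,0],0,0.4]
    - [[0.02,-0.003,0],0,0.4]
    - [[0.02,-0.003,0],0,0.4]
    - [[0.02,-0.003,0],0,0.4]
    - [[0.02,-0.003,0],0,0.4]

```text
clock: 7.7
eef_pos: [538.0, 164.7, 167.3]
eef_rot: [-1.57, -0.001, -0.282]
wrist_force: [0.4, -0.2, -5.0]
finger_gap: 63.3
```

```bash
python3 q.py; python3 -c "
from h import *
snap('side','d4.png',(265,140,365,260),5)"
```

```text
[538.  164.7 167.3] 63.30217836828012 tool F [ 0.46  4.95 -0.06] M [ 0.014 -0.021 -0.028]
```

View pics/d4.png

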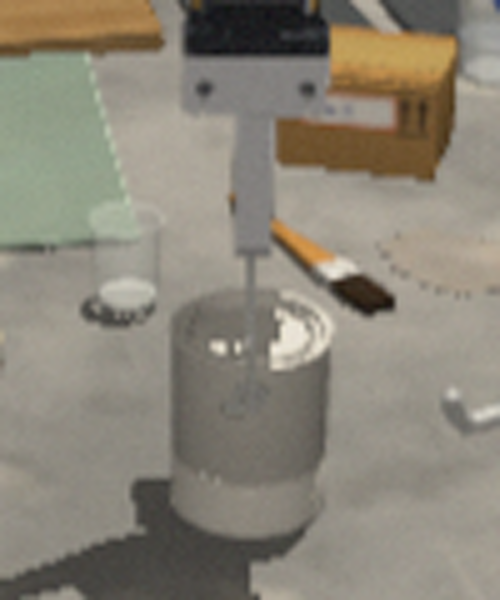

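The bail is upright, the tin is standing, and there is 5 N of tension. I'll firm up the grip and lift.

Emit:
play_rows:
  series:
    - [[0,0,0],0,0.42]
    - [[0,0,0],0,0.42]
    - [[0,-0.005,0],0,0.42]
    - [[0,-0.01,0],0,0.42]
    - [[0,-0.018,0],0,0.42]
    - [[0,-0.027,0],0,0.42]
    - [[0,-0.036,0],0,0.42]
    - [[0,-0.046,0],0,0.42]
    - [[0,-0.056,0],0,0.42]
    - [[0,-0.066,0],0,0.42]
    - [[0,-0.076,0],0,0.42]
    - [[0,-0.086,0],0,0.42]
    - [[0,-0.09,0],0,0.42]
    - [[0,-0.091,0],0,0.42]
    - [[0,-0.091,0],0,0.42]
    - [[0,-0.091,0],0,0.42]
    - [[0,-0.091,0],0,0.42]
  squeeze: 35

```text
clock: 9.45
eef_pos: [537.8, 164.6, 257.9]
eef_rot: [-1.571, -0.0, -0.282]
wrist_force: [0.0, -0.2, -5.2]
finger_gap: 63.1
```

```bash
python3 q.py; python3 - <<'E'
from h import *
a=.241
for X in(-60,-45,1.5):
    p=[532.7+np.cos(a)*X,-173.8+np.sin(a)*X]; z=manip.read_state()['eef_pos'][2]; print(X,p,shift([*p,z],a))
E
```

```text
[537.8 164.6 257.9] 63.14555935929432 tool F [ 0.06  5.23 -0.16] M [-0.031 -0.006 -0.006]
-60 [np.float64(474.4340128042237), np.float64(-188.12043072332764)] (array([ 0.0373,  0.    , -0.3564]), np.float64(-0.5229640902542879))
-45 [np.float64(489.00050960316776), np.float64(-184.54032304249571)] (array([ 0.0503,  0.    , -0.349 ]), np.float64(-0.5229640902542879))
1.5 [np.float64(534.1566496798945), np.float64(-173.4419892319168)] (array([ 0.0905,  0.    , -0.3257]), np.float64(-0.5229640902542879))
```

Emit:
play_rows:
  series:
    - [[0.0005,0,-0.005],-0.01,0.42]
    - [[0.0017,0,-0.016],-0.03,0.42]
    - [[0.0035,0,-0.034],-0.06,0.42]
    - [[0.006,0,-0.056],-0.09,0.42]
    - [[0.008,0,-0.08],-0.12,0.42]
    - [[0.011,0,-0.105],-0.155,0.42]
    - [[0.0136,0,-0.13],-0.19,0.42]
    - [[0.016,0,-0.155],-0.225,0.42]
    - [[0.019,0,-0.18],-0.26,0.42]
    - [[0.0215,0,-0.205],-0.3,0.42]
    - [[0.024,0,-0.23],-0.34,0.42]
    - [[0.0267,0,-0.255],-0.38,0.42]
    - [[0.029,0,-0.28],-0.415,0.42]
    - [[0.032,0,-0.305],-0.45,0.42]
    - [[0.034,0,-0.325],-0.48,0.42]
    - [[0.0357,0,-0.341],-0.5,0.42]
    - [[0.0368,0,-0.351],-0.515,0.42]
    - [[0.0373,0,-0.3564],-0.523,0.42]
    - [[0.0373,0,-0.3564],-0.523,0.42]
    - [[0.0373,0,-0.3564],-0.523,0.42]

```text
clock: 11.45
eef_pos: [474.5, -187.8, 257.9]
eef_rot: [-1.571, -0.0, 0.241]
wrist_force: [0.0, 0.3, -4.7]
finger_gap: 63.2
```

```bash
python3 q.py; python3 - <<'E'
from h import *
s=manip.read_state(); print(s['eef_rot'])
snap('side','d5.png',(280,150,440,310),3.75)
print(((proj('side',[[532.7+np.cos(.241)*X,-173.8+np.sin(.241)*X,z] for X,z in((-15,256),(-3,242))])-[280,150])*3.75).round())
E
```

```text
[ 474.5 -187.8  257.9] 63.21212749110068 tool F [0.1  4.72 0.24] M [-0.056  0.018  0.014]
[-1.57061695e+00 -7.67304617e-06  2.40951037e-01]
[[283. 260.]
 [301. 277.]]
```

View pics/d5.png

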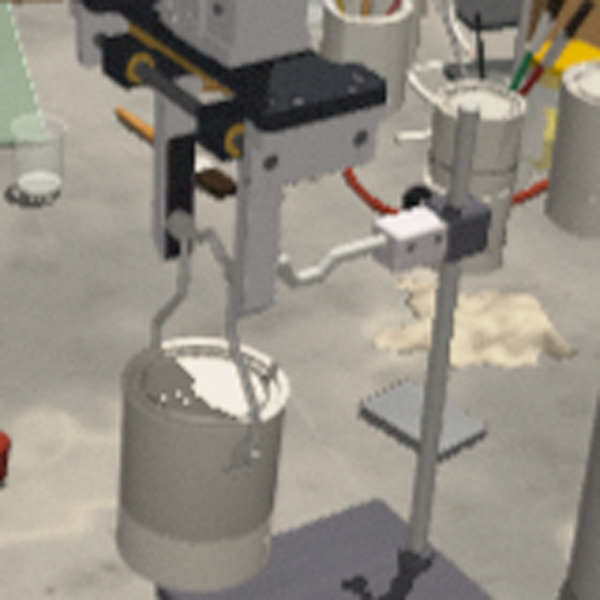

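The tin hangs upright in the gripper, and the hook tip at crop (283,262) is close to the prediction (283,260). Next is a lateral alignment check by numbers.

```bash
python3 - <<'E'
from h import *
a=.241; Rz=np.array([[np.cos(a),-np.sin(a)],[np.sin(a),np.cos(a)]])
o=np.array([532.7,-173.8]); Tr=lambda x,y:(335+(x-400)/5-.4,145+y/5-.4)
for uv,z in((Tr(713,350),252),(Tr(696,310),244),(Tr(672,200),250),(Tr(660,22),320)): print('stand xy',(Rz.T@(onz('top',uv,z)[:2]-o)).round(1))
s=manip.read_state()['eef_pos']; k=[*(s[:2]+Rz@[0,29]),s[2]+19]; print(((proj('side',[k])-[280,150])*3.75).round())
snap('top','t2.png',(330,140,450,240),5)
E
```

```text
stand xy [-13.2  -0.5]
stand xy [4.  0.5]
stand xy [47.1 -0. ]
stand xy [101.6   1.1]
[[181. 221.]]
```

View pics/t2.png

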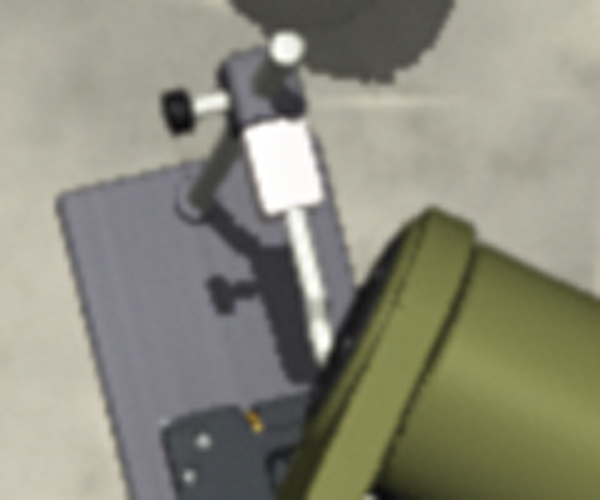

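The hook lies within 0.5 mm of the stand axis laterally. Moving in over the trough.

Emit:
play_rows:
  series:
    - [[0.001,0,-0.0003],0,0.42]
    - [[0.004,0,-0.0003],0,0.42]
    - [[0.008,0,-0.0003],0,0.42]
    - [[0.012,0,-0.0003],0,0.42]
    - [[0.016,0,-0.0003],0,0.42]
    - [[0.02,0,-0.0003],0,0.42]
    - [[0.024,0,-0.0003],0,0.42]
    - [[0.028,0,-0.0003],0,0.42]
    - [[0.032,0,-0.0003],0,0.42]
    - [[0.036,0,-0.0003],0,0.42]
    - [[0.04,0,-0.0003],0,0.42]
    - [[0.044,0,-0.0003],0,0.42]
    - [[0.048,0,-0.0003],0,0.42]
    - [[0.052,0,-0.0003],0,0.42]
    - [[0.056,0,-0.0003],0,0.42]
    - [[0.059,0,-0.0003],0,0.42]
    - [[0.0605,0,-0.0003],0,0.42]
    - [[0.061,0,-0.0003],0,0.42]
    - [[0.061,0,-0.0003],0,0.42]
    - [[0.061,0,-0.0003],0,0.42]

```text
clock: 13.55
eef_pos: [533.8, -173.3, 258.0]
eef_rot: [-1.571, -0.0, 0.241]
wrist_force: [0.5, 0.4, -5.1]
finger_gap: 63.2
```

```bash
python3 q.py; python3 -c "
from h import *
snap('side','d6.png',(310,150,410,270),5)"
```

```text
[ 533.8 -173.3  258. ] 63.22594390058697 tool F [0.61 5.05 0.22] M [-0.012  0.014 -0.002]
```

View pics/d6.png

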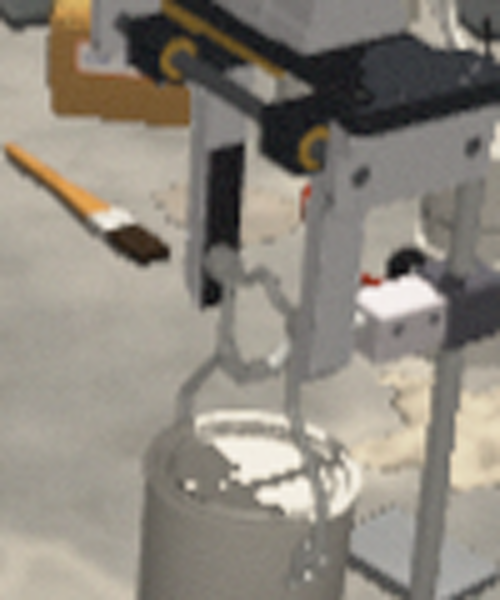

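The bar and notch at (262,272) are above the hook, whose trough is near (255,370). Lowering, first well short of contact.

Emit:
play_rows:
  series:
    - [[0,0.003,0],0,0.42]
    - [[0,0.007,0],0,0.42]
    - [[0,0.011,0],0,0.42]
    - [[0,0.015,0],0,0.42]
    - [[0,0.018,0],0,0.42]
    - [[0,0.021,0],0,0.42]
    - [[0,0.023,0],0,0.42]
    - [[0,0.025,0],0,0.42]
    - [[0,0.025,0],0,0.42]
    - [[0,0.025,0],0,0.42]

```text
clock: 14.6
eef_pos: [533.8, -173.4, 233.1]
eef_rot: [-1.571, -0.0, 0.241]
wrist_force: [-0.6, 1.3, -5.1]
finger_gap: 63.3
```

Emit:
play_rows:
  series:
    - [[0,0.001,0],0,0.42]
    - [[0,0.002,0],0,0.42]
    - [[0,0.002,0],0,0.42]
    - [[0,0.002,0],0,0.42]

```text
clock: 15.0
eef_pos: [533.8, -173.3, 231.1]
eef_rot: [-1.571, -0.0, 0.241]
wrist_force: [0.2, 0.1, -5.5]
finger_gap: 62.9
```

Emit:
play_rows:
  series:
    - [[0,0.001,0],0,0.42]
    - [[0,0.001,0],0,0.42]
    - [[0,0.001,0],0,0.42]

```text
clock: 15.3
eef_pos: [533.8, -173.3, 230.0]
eef_rot: [-1.571, -0.0, 0.241]
wrist_force: [0.6, -0.2, -5.5]
finger_gap: 63.4
```

Emit:
play_rows:
  series:
    - [[0,0.0008,0],0,0.42]
    - [[0,0.0015,0],0,0.42]
    - [[0,0.0015,0],0,0.42]

```text
clock: 15.6
eef_pos: [533.8, -173.3, 228.4]
eef_rot: [-1.571, -0.0, 0.241]
wrist_force: [-0.0, -0.2, -5.6]
finger_gap: 63.1
```

Emit:
play_rows:
  series:
    - [[0,0.0008,0],0,0.42]
    - [[0,0.0015,0],0,0.42]
    - [[0,0.0015,0],0,0.42]

```text
clock: 15.9
eef_pos: [533.7, -173.3, 226.8]
eef_rot: [-1.571, 0.0, 0.241]
wrist_force: [0.3, 0.2, -5.3]
finger_gap: 63.1
```

Emit:
play_rows:
  series:
    - [[0,0.0008,0],0,0.42]
    - [[0,0.0015,0],0,0.42]
    - [[0,0.0015,0],0,0.42]

```text
clock: 16.2
eef_pos: [533.7, -173.3, 225.1]
eef_rot: [-1.57, 0.0, 0.241]
wrist_force: [-0.3, 0.1, -5.1]
finger_gap: 63.2
```

Emit:
play_rows:
  series:
    - [[0,0.0008,0],0,0.42]
    - [[0,0.0015,0],0,0.42]
    - [[0,0.0015,0],0,0.42]

```text
clock: 16.5
eef_pos: [533.6, -173.3, 223.5]
eef_rot: [-1.57, 0.001, 0.241]
wrist_force: [-0.6, -0.2, -5.6]
finger_gap: 63.1
```

Emit:
play_rows:
  series:
    - [[0,0.0008,0],0,0.42]
    - [[0,0.0015,0],0,0.42]
    - [[0,0.0015,0],0,0.42]

```text
clock: 16.8
eef_pos: [533.7, -173.2, 222.0]
eef_rot: [-1.57, 0.0, 0.241]
wrist_force: [0.2, 0.3, -4.4]
finger_gap: 63.4
```

Emit:
play_rows:
  series:
    - [[0,0.0004,0],0,0.42]
    - [[0,0.0008,0],0,0.42]
    - [[0,0.0008,0],0,0.42]

```text
clock: 17.1
eef_pos: [533.7, -173.2, 221.3]
eef_rot: [-1.57, 0.0, 0.241]
wrist_force: [0.4, 1.6, -2.1]
finger_gap: 63.1
```

Emit:
play_rows:
  series:
    - [[0,0.0004,0],0,0.42]
    - [[0,0.0004,0],0,0.42]
    - [[0,0.0004,0],0,0.42]

```text
clock: 17.4
eef_pos: [533.7, -173.2, 221.0]
eef_rot: [-1.57, 0.0, 0.241]
wrist_force: [-1.0, 2.0, -2.0]
finger_gap: 62.9
```

```bash
python3 q.py; python3 -c "
from h import *
snap('side','d7.png',(310,150,410,270),5)"
```

```text
[ 533.7 -173.2  221. ] 62.89410756845411 tool F [-0.48  2.    2.14] M [0.24  0.103 0.012]
```

View pics/d7.png

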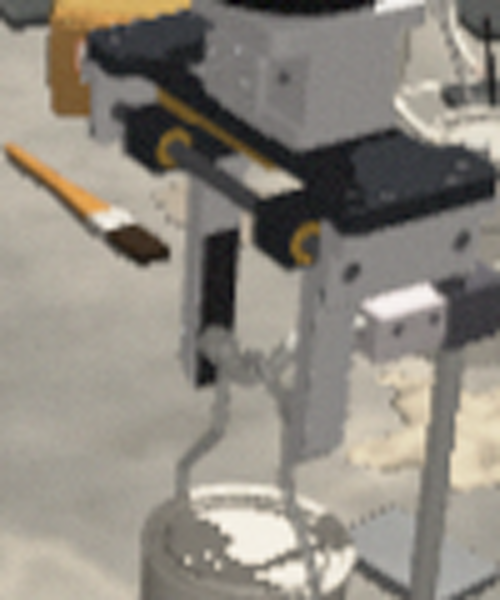

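The bar now meets the hook at crop (240,365). The sideways force of about +2 N suggests contact on the notch's sloping flank, so I'll ease 1 mm towards +y.

Emit:
play_rows:
  series:
    - [[0,0,0.0005],0,0.42]
    - [[0,0,0.001],0,0.42]
    - [[0,0,0.001],0,0.42]
    - [[0,0,0.001],0,0.42]

```text
clock: 17.85
eef_pos: [533.4, -172.1, 220.8]
eef_rot: [-1.57, 0.0, 0.242]
wrist_force: [0.8, 0.9, -4.2]
finger_gap: 62.9
```

```bash
python3 q.py
```

```text
[ 533.4 -172.1  220.8] 62.86839178056723 tool F [0.96 4.16 0.74] M [ 0.231  0.039 -0.033]
```

Emit:
play_rows:
  series:
    - [[0,0,0.0005],0,0.42]
    - [[0,0.0004,0.0005],0,0.42]
    - [[0,0.0008,0.0005],0,0.42]
    - [[0,0.0008,0.0005],0,0.42]

```text
clock: 18.25
eef_pos: [533.3, -171.7, 220.1]
eef_rot: [-1.57, 0.0, 0.242]
wrist_force: [-0.4, 0.6, -3.5]
finger_gap: 63.0
```

```bash
python3 q.py
```

```text
[ 533.3 -171.7  220.1] 63.033070179106716 tool F [-0.24  3.48  0.72] M [ 0.151  0.035 -0.03 ]
```

Emit:
play_rows:
  series:
    - [[0,0.0003,0.0003],0,0.42]
    - [[0,0.0006,0.0003],0,0.42]
    - [[0,0.0006,0.0003],0,0.42]
    - [[0,0.0006,0.0003],0,0.42]

```text
clock: 18.65
eef_pos: [533.3, -171.4, 219.6]
eef_rot: [-1.57, 0.0, 0.241]
wrist_force: [-0.3, 0.3, -2.7]
finger_gap: 63.6
```

```bash
python3 q.py
```

```text
[ 533.3 -171.4  219.6] 63.62598812981185 tool F [-0.19  2.7   0.32] M [ 0.126  0.011 -0.027]
```

Emit:
play_rows:
  series:
    - [[0,0.0003,0.0001],0,0.42]
    - [[0,0.0005,0.0001],0,0.42]
    - [[0,0.0005,0.0001],0,0.42]
    - [[0,0.0005,0.0001],0,0.42]

```text
clock: 19.05
eef_pos: [533.3, -171.3, 219.2]
eef_rot: [-1.57, -0.0, 0.241]
wrist_force: [-0.1, -0.6, -1.8]
finger_gap: 63.1
```

```bash
python3 q.py
```

```text
[ 533.3 -171.3  219.2] 63.14296119984639 tool F [-0.21  1.79 -0.61] M [ 0.074  0.057 -0.074]
```

Emit:
play_rows:
  series:
    - [[0,0.0003,0],0,0.42]
    - [[0,0.0006,0],0,0.42]
    - [[0,0.0006,0],0,0.42]
    - [[0,0.0006,0],0,0.42]

```text
clock: 19.45
eef_pos: [533.3, -171.3, 218.7]
eef_rot: [-1.57, -0.0, 0.241]
wrist_force: [-0.7, -0.1, -0.3]
finger_gap: 63.2
```

```bash
python3 q.py
```

```text
[ 533.3 -171.3  218.7] 63.17788945377012 tool F [-0.7   0.26  0.11] M [0.07  0.1   0.024]
```

The hook carries essentially all the weight and the lateral force is near zero. Releasing slowly.

Emit:
play_rows:
  series:
    - [[0,0,0],0,0.42]
    - [[0,0,0],0,0.4]
    - [[0,0,0],0,0.36]
    - [[0,0,0],0,0.34]
    - [[0,0,0],0,0.32]
    - [[0,0,0],0,0.3]
    - [[0,0,0],0,0.28]
    - [[0,0,0],0,0.24]
    - [[0,0,0],0,0.2]
    - [[0,0,0],0,0.15]
    - [[0,0,0],0,0.1]
    - [[0,0,0],0,0.1]
    - [[0,0,0],0,0.1]
  squeeze: 5

```text
clock: 20.75
eef_pos: [533.3, -171.4, 218.7]
eef_rot: [-1.571, -0.0, 0.241]
wrist_force: [-0.0, 0.5, -0.3]
finger_gap: 84.6
```

```bash
python3 q.py; python3 -c "
from h import *
snap('side','d8.png',(290,150,430,320),3.5)"
```

```text
[ 533.3 -171.4  218.7] 84.5824450920972 tool F [0.1  0.26 0.45] M [0.071 0.014 0.008]
```

The picture limit is reached, so I'll check the rest numerically. Withdrawing straight up.

Emit:
play_rows:
  series:
    - [[0,-0.005,0],0,0.05]
    - [[0,-0.015,0],0,0.02]
    - [[0,-0.03,0],0,0]
    - [[0,-0.05,0],0,0]
    - [[0,-0.07,0],0,0]
    - [[0,-0.09,0],0,0]
    - [[0,-0.11,0],0,0]
    - [[0,-0.13,0],0,0]
    - [[0,-0.15,0],0,0]
    - [[0,-0.15,0],0,0]
    - [[0,-0.15,0],0,0]
    - [[0,-0.15,0],0,0]
    - [[0,-0.15,0],0,0]

```text
clock: 22.1
eef_pos: [533.2, -171.3, 367.8]
eef_rot: [-1.57, 0.001, 0.241]
wrist_force: [-0.2, 0.7, -0.1]
finger_gap: 93.8
```

```bash
python3 q.py; python3 - <<'E'
from h import *
a=manip.camera('side').astype(int)
for _ in range(18): b=manip.camera('side')
d=abs(b.astype(int)-a).max(2)[180:330,300:400]; print('moving px',(d>25).sum())
before=cv2.cvtColor(cv2.resize(cv2.imread('pics/d7.png'),None,fx=.2,fy=.2,interpolation=cv2.INTER_AREA),cv2.COLOR_BGR2GRAY)
# held tin/bail patch (rows 235+ in full image) matched in the current frame
g=cv2.cvtColor(b,cv2.COLOR_RGB2GRAY)
t=before[92:120,25:72]; m=cv2.matchTemplate(g,t,cv2.TM_CCOEFF_NORMED); _,v,_,l=cv2.minMaxLoc(m); print('match',v,l,'was',(335,242))
print(manip.read_state()['clock'])
cell=lambda im:None
# ascii of tin vertical edges: silhouette columns per row
for r in range(262,300,6): print(r,g[r,325:390:3].tolist())
E
```

```text
[ 533.2 -171.3  367.8] 93.83821733789877 tool F [-0.04  0.14  0.68] M [ 0.029  0.058 -0.027]
moving px 3
match 0.6734145283699036 (334, 243) was (335, 242)
23.05
262 [180, 170, 160, 163, 146, 113, 116, 226, 184, 198, 233, 234, 234, 204, 120, 139, 221, 224, 223, 86, 162, 160]
268 [178, 178, 186, 185, 126, 100, 111, 122, 122, 191, 182, 173, 175, 147, 165, 199, 155, 121, 162, 160, 163, 90]
274 [178, 178, 183, 184, 115, 101, 109, 117, 123, 125, 127, 127, 125, 128, 121, 118, 115, 102, 162, 165, 167, 164]
280 [194, 190, 180, 174, 101, 98, 112, 120, 119, 125, 125, 127, 127, 118, 124, 112, 109, 100, 173, 169, 170, 164]
286 [178, 174, 177, 173, 95, 99, 109, 116, 121, 124, 124, 123, 120, 120, 118, 114, 104, 100, 107, 107, 139, 167]
292 [179, 179, 179, 177, 110, 105, 110, 113, 117, 117, 119, 120, 121, 115, 113, 111, 100, 106, 107, 107, 107, 105]
298 [173, 175, 174, 169, 114, 124, 131, 137, 124, 119, 118, 118, 118, 118, 130, 133, 120, 105, 104, 110, 110, 54]
```

```bash
python3 -c "
from cell import manip
print(manip.sign_off())"
```

```text
the job is handed in; nothing more can be done
None
```

The tin is hanging on the weighing hook, released, with the gripper drawn 150 mm straight up and touching nothing. I handed the job in at about 23 s of the 72 s allowed; no verdict came back.

- **Bail:** I gripped it by the knobs and swung it upright along a force-checked arc while the tin stood. Forces on the arc reached about 5 N.
- **Lift and hang:** The tin weighs about 5.2 N. I lowered it onto the hook in small steps. It first touched on the flank of the notch, so I shifted it about 2 mm sideways. I let go once the gripper felt only about 0.3 N, so by the wrist force the hook carried no more than about 5 N.
- **Last checks:** About 1 s of side-camera frames showed almost no motion (3 changed pixels). The tin's sides were vertical in the picture, and it sat within about 1 px of where I released it.
- **Weak points:**
  - The match to the earlier picture scored only 0.67, probably because the fingers and their shadow had gone.
  - I couldn't view a picture after release because the 12-picture limit was reached.
  - I didn't re-measure the bystanders, but the arm's path stayed clear of them.
  - The hook sat about 2 mm to the side of my camera estimate.

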